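# Fit the retaining rod of the farrier's tool tray

## Task

Get the small-tool tray ready for the road: screw the loose eye bolt down, clockwise, not crushing it, until you feel its spring washer nip up, then only on to the next point where the eye faces along the sill, in line with the fixed eye. Then push the retaining rod through both eyes until its flat handle comes up against the eye, feeling it in without forcing it, and leave it lying there with the other things undisturbed.

Things in the scene. Friction and masses are not known exactly. Their poses are not given: they have to be found in the camera images.
- rack: Plywood tool tray fixed to the bench, 340 (y) x 248 mm (x); front sill 45 mm wide, 45 high. Origin: on the bench midway below two eye bolts on the sill; x into the tray, y along the sill to the robot's left, z up. Loose eye centre at (0,-90,80) mm, fixed at (0,90,80). Left end board (y 200) 105 high, back (x 210) 60, right end (y -125) 50: the rod can go in only from the right, moving to +y.
- near_eye (a point): Hole centre of the loose eye bolt (right end, y = -90 mm). Flat steel ring, 34 mm outside, 16 mm hole, 10 mm thick along the hole; 12 mm neck, then a 26 mm collar from 26 mm below. The point's y axis is the hole's axis and turns with the eye, about its z (up). It does not give sideways. It can be pinched from above across its 10 mm thickness, at 40 N a finger; 70 N is too much.
- far_eye (a point): Hole centre of the fixed eye bolt (left, y = +90 mm), same shape, hole along the tray's y; does not turn. How the loose one feels: it first turns at an even 0.3 N m or so, for 1.6 to 3.3 rad; when its washer nips, this rises to about 0.4 and climbs 0.25 N m per rad; the wanted line-up comes 0.5 to 1.1 rad later. An earlier line-up, still loose, does not count. It stays where left.
- rod: Loose steel rod, about 0.2 kg, lying on the bench right of the tray, axis 6 mm up, nose pointing roughly to +y. Origin: on its axis at the shoulder. Round shaft 12 mm thick runs 225 mm along +x to the nose, the last 13 mm tapering to 5 mm. Flat handle, 72 mm along -x, 24 wide (y), 12 thick (z): grip it across the 24 mm; its shoulder cannot pass the eye.
- rod_nose (a point): The tip of the rod, on its axis, 225 mm from the shoulder; axes as the rod's.
- hammer: Bystander: hammer with a wooden handle lying in the back of the tray, 250 mm long, its head to the left; origin on its underside.
- pritchel: Bystander: square steel punch lying in the tray, 220 mm long, 13 mm thick; origin on its underside.
- hoof_knife: Bystander: hoof knife with wooden handle lying in the tray just behind the sill, 185 mm long; origin on its underside.
- shoe_a: Bystander: horseshoe on the bench to the right, 130 mm wide, 9 mm thick; origin on its underside.
- shoe_b: Bystander: horseshoe on the bench to the left; as the other one.
- nail_tin: Bystander: round tin, 72 mm across, 75 mm high, on the bench behind the rod; origin under its centre.
- clinch_block: Bystander: small steel block 75 x 35 x 22 mm on the bench near the robot; origin under its centre.
- wire_brush: Bystander: wire brush, 240 mm long, 32 mm high, on the bench at the left; origin under its centre.

How it is judged:
By the outcome, as a careful person would: the job done as asked, in the order asked, and still so for the second after the job is handed in, with the robot touching nothing.
It also fails if it takes over 72 s, if anything falls off the work surface, if the arm or the gripper's body presses on something with over 40 N, if the wrist force passes 120 N, or if a joint passes its speed limit or range.

## Robot

A 6-joint arm with a two-finger parallel gripper is mounted at the origin on the work surface. World frame = base frame: x ahead of the robot, y to its left, z up, the work surface at z = 0. Lengths are in m, angles in rad, forces in N, time in s.
With the tool pointing down it reaches from about 0.35 to 0.975 m from the base axis. Payload 17.4 kg.
Tool frame: the origin (TCP) lies between the finger pads; the fingertips stand 8 mm ahead of it and the grasp point (between the pads) lies 11 mm behind it; z points along the fingers, y is the line along which they close (so a half turn about z gives the same grasp; the last joint's range is limited). The gripper opens to 85 mm and grips with 20 to 120 N. Pads are 22 mm wide; open, the fingers measure 114 mm over their backs; the gripper's body (76 mm by 85 mm) begins 54 mm behind the grasp point. The pads swing forward as they close: fully open they stand 13 mm farther back than shut.
Start: joints at [-1.351, 0.116, 1.442, -0, 1.584, -0.038], TCP at [0.172, -0.653, 0.239] pointing down, gripper open.
Joint ranges: [-2.83, 2.83], [-0.83, 2.19], [0.07, 2.5], [-1.14, 4.28], [0.01, 3], [-2.97, 2.97]. Speed limits (rad/s): [1.89, 1.89, 2.22, 3.14, 3.14, 3.14].

## Interface

Orientations are given as a rotation vector (axis times angle).
In Python, from bench import bot gives the robot as it stands.
- The arm moves only by the tool servo_tool, never from a script. Its argument "series" is a list of rows, each an object with "translation": the shift along the tool's x, y, z in mm, a list of three; "twist": the turn, a rotation vector about the tool's x, y, z in degrees, a list of three; "claw": the gripper command: -1 is shut, 1 is fully open, values between are in proportion. A call has 1 to 20 rows; each row is the pose to reach, as a shift and turn from the pose commanded when the call began, along the tool's axes at that moment; what a row does not reach only later rows make up. A row lasts 1/12 s, in which the tool goes at most 41.7 mm and 7.16 degrees, less where a joint would pass 70% of its speed; a pose out of reach is approached as far as the arm can. A call with a gripper value outside its range is refused whole. The fingers move at their own pace and stop on an object; the grip force is fixed at half the most. Time passes only in rows, so rows that repeat a pose let the fingers close. It gives the time, the measured TCP pose, the force, the opening and the grip force at its end, in the units of the state.
- bot.get_obs(): the state, without advancing time (a new reading comes with each control period).
- bot.snapshot(name): name is "scene" or "top"; returns (picture, depth): 400x640x3 uint8, blue, green, red; 400x640 float32, m along the optical axis (not along the pixel's ray), 0 where there is no reading.
- bot.camera_info(name): a dict with "K" (3x3 intrinsics, pixels), "R" (3x3) and "t" (3): a world point X has camera coordinates R X + t. Camera axes: x right, y down, z forward; pixel columns grow to the right and rows downward; lengths in m; the calibration is good to about 2 mm. A picture is of the moment at which its call begins. camera_info takes no time and is no camera call.
- bot.finish_job(): hands the job in; it is judged then, once.
The state is a dict: "time": time; "joints": joint angles; "qd": joint speeds; "tau": joint torques, N m; "ee_pos": TCP position; "eef_rot": TCP orientation; "ft_force": force on the tool from outside, world axes, zero at the start; "ft_torque": the same for the moment, N m; "gripper_width": opening from 0.0 (shut) to 1.0 (fully open); "grasp_force": force on a finger pad.
Only numpy, scipy, OpenCV 4.12 (cv2) and the standard library are available. Lean on these libraries where they do the work, as an engineer would, in place of code of your own. Each camera call takes 0.05 s, during which the arm holds its last target. There are 200 camera calls.

## Working session

There is one attempt and no reset: what is moved stays moved. The work goes in short steps, Python scripts to look and compute and a tool call to move; the robot and the scene stay as the last step left them, time stands still between calls to the robot, and variables do not carry over. Pictures are saved under pics/ and viewed, at most 10 in all, crops included, and the job is handed in when it is done.

Besides the shell and the picture viewer there is one more tool, called after "Request:" as a command line: name --argument value ..., lists and objects as JSON in quotes. servo_tool: Moves the arm, as the interface text tells. Its arguments: {"type":"object","properties":{"series":{"type":"array"}},"required":["series"]}

```bash
mkdir -p pics
cat > h.py <<'E'
import numpy as np,cv2
from bench import bot
from scipy.spatial.transform import Rotation as Ro
def snap(n,f):
    p,d=bot.snapshot(n); cv2.imwrite(f'pics/{f}.png',p); np.save(f'pics/{f}.npy',d); return p,d
def pix(n,d,u,v,r=1):
    c=bot.camera_info(n);w=d[v-r:v+r+1,u-r:u+r+1];w=w[w>0];z=np.median(w)
    return c['R'].T@(z*np.linalg.solve(c['K'],[u,v,1])-c['t'])
def ray(n,u,v,h):
    c=bot.camera_info(n);o=-c['R'].T@c['t'];k=c['R'].T@np.linalg.solve(c['K'],[u,v,1]);return o+k*(h-o[2])/k[2]
E
python3 - <<'E'
from h import *
snap('top','t0');snap('scene','s0')
for n in('top','scene'):
    c=bot.camera_info(n);print(n,c['K'],-c['R'].T@c['t'],c['R'])
o=bot.get_obs();print(o)
E
```

```text
top [[496.76804449   0.         320.43215452]
 [  0.         496.76804449 205.05258298]
 [  0.           0.           1.        ]] [0.35499155 0.03214137 1.58753127] [[ 0.02323066 -0.99972494 -0.00322326]
 [-0.99310923 -0.02270625 -0.11497166]
 [ 0.11486685  0.00587192 -0.99336354]]
scene [[390.35317083   0.         327.7330598 ]
 [  0.         390.35317083 200.74887016]
 [  0.           0.           1.        ]] [1.10664303 0.30039748 0.93648691] [[-0.44069053  0.8976227   0.00808351]
 [ 0.71139243  0.35472389 -0.60670567]
 [-0.5474602  -0.2616189  -0.79488545]]
{'time': 0.1, 'joints': array([-1.35079449e+00,  1.16421825e-01,  1.44220119e+00,  5.59368206e-07,
        1.58401267e+00, -3.78029025e-02]), 'qd': array([-0.00021164, -0.00120556, -0.00099418,  0.00142574,  0.0017124 ,
        0.00099186]), 'tau': array([ 3.47204732e-03, -7.33662128e+01, -6.33785963e+01,  2.27821133e-06,
        5.19661888e-03,  3.06111906e-05]), 'ee_pos': array([ 0.17204975, -0.65253065,  0.23864523]), 'eef_rot': array([-3.11449856e+00, -4.03704705e-01,  1.48126061e-04]), 'ft_force': array([ 0.13469621, -0.03921182, -0.62056259]), 'ft_torque': array([ 0.01056382,  0.01406747, -0.01349008]), 'grasp_force': 0.0, 'gripper_width': 0.9989797429864702}
```

View pics/t0.png

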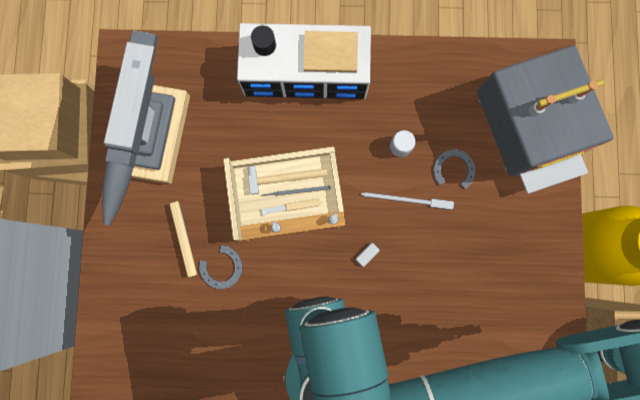

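View pics/s0.png

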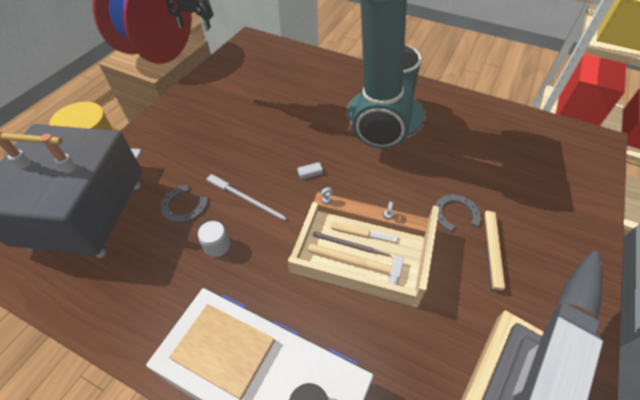

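Top view: the tray spans about (225-343, 150-240), with the far eye near (276,227) and the loose eye near (333,219). The rod runs from its nose at (362,194) to its handle at (453,205). In the scene view the eyes are at (326,195) and (389,211). I'll enlarge both.

Run:
```python
from h import *
p=cv2.imread('pics/t0.png');s=cv2.imread('pics/s0.png')
a=cv2.resize(p[185:245,260:460],None,fx=4,fy=4,interpolation=cv2.INTER_CUBIC)
b=cv2.resize(s[175:230,310:410],None,fx=6,fy=6,interpolation=cv2.INTER_CUBIC)
o=np.zeros((580,800,3),np.uint8);o[:240]=a;o[245:575,:600]=b
cv2.imwrite('pics/c1.png',o)
```

```text
(no output)
```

View pics/c1.png

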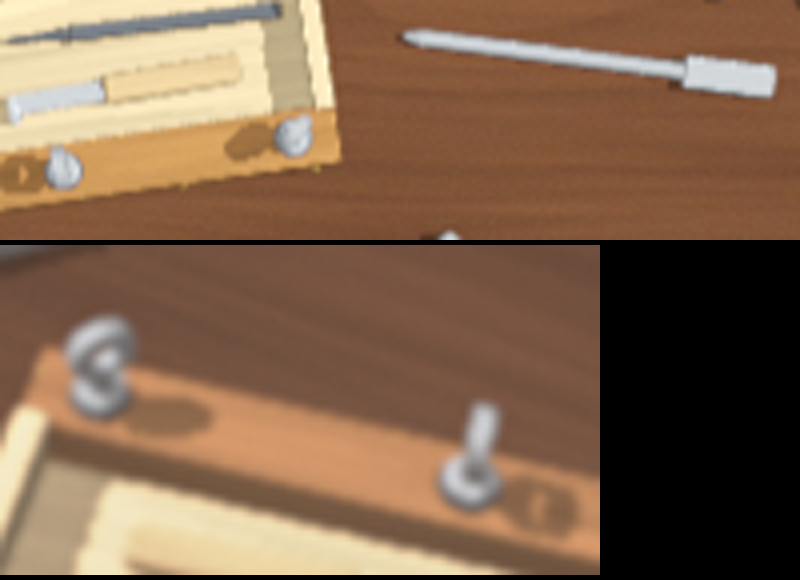

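Crop: the collars sit at about (294,137) for the loose eye and (65,172) for the fixed eye (4x). The loose ring's plane is well off the fixed one's. The rod's nose is at (404,36), its shoulder at (684,67) and its handle end at (775,80). Next I'll fit clouds from both depth images.

```bash
cat >> h.py <<'E'
def cloud(n,d):
    c=bot.camera_info(n);v,u=np.nonzero(d>0);z=d[v,u]
    q=np.linalg.solve(c['K'],np.stack([u,v,np.ones_like(u)]).astype(float))*z
    return (c['R'].T@(q-c['t'][:,None])).T
def rodfit(p,d):
    X=cloud('top',d);v,u=np.nonzero(d>0);g=p[v,u].astype(int)
    m=(g.min(1)>130)&(g.max(1)-g.min(1)<45)&(u>355)&(u<462)&(v>185)&(v<215)
    return u[m],v[m],X[m]
E
python3 - <<'E'
from h import *
T=np.load('pics/t0.npy');S=np.load('pics/s0.npy')
for n,e in(('near',(333,219)),('far',(276,227))): print(n,'guess',ray('top',*e,.06))
gn=ray('top',334,218,.055)[:2];gf=ray('top',276,227.5,.055)[:2]
for n,d in(('top',T),('scene',S)):
    X=cloud(n,d)
    for nm,g in(('near',gn),('far',gf)):
        m=(np.hypot(*(X[:,:2]-g).T)<.03)&(X[:,2]>.064)&(X[:,2]<.11)
        Y=X[m];
        if len(Y)<4: print(n,nm,len(Y));continue
        c=Y.mean(0);w,V=np.linalg.eigh(np.cov(Y[:,:2].T));print(n,nm,len(Y),c.round(4),'min',Y.min(0).round(4),'max',Y.max(0).round(4),'sd mm',np.sqrt(w)*1e3,'long dir deg',np.degrees(np.arctan2(V[1,1],V[0,1])))
        mm=(np.hypot(*(X[:,:2]-g).T)<.035)&(X[:,2]>.04)&(X[:,2]<.058);print('  base',np.median(X[mm],0).round(4))
def P(a,b,h):return ray('top',260+a/4-.4,185+b/4-.4,h)
print('nose',P(404,36,.006),'shoulder',P(685,67,.008),'end',P(775,79,.01))
u,v,X=rodfit(cv2.imread('pics/t0.png'),T);W=np.array([ray('top',a,b,.009) for a,b in zip(u,v)])
l=cv2.fitLine(W[:,:2].astype(np.float32),cv2.DIST_L1,0,1e-4,1e-4).ravel();print('line',l,np.degrees(np.arctan2(l[1],l[0])))
s=(W[:,:2]-l[2:])@l[:2];print(s.min(),s.max(),len(s));print('ends',l[2:]+s.min()*l[:2],l[2:]+s.max()*l[:2])
# sill orientation from top: height edge points
X=cloud('top',T);m=(X[:,2]>.038)&(X[:,2]<.05)&(X[:,0]>.3)&(X[:,0]<.75)&(X[:,1]>-.1)&(X[:,1]<.35)
print(len(X[m]),X[m][:,:2].min(0),X[m][:,:2].max(0),cv2.minAreaRect((X[m][:,:2]*1000).astype(np.float32)))
E
```

```text
near guess [0.48920661 0.0014001  0.06      ]
far guess [0.46045302 0.17643336 0.06      ]
top near 40 [0.4879 0.0018 0.0908] min [ 0.4747 -0.01    0.0688] max [0.5023 0.014  0.1007] sd mm [3.02369671 9.81043185] long dir deg 141.42786019640752
  base [ 0.4904 -0.0067  0.0461]
top far 41 [0.4582 0.1779 0.0906] min [0.4431 0.1728 0.0645] max [0.4735 0.1829 0.1038] sd mm [2.93020791 9.08873045] long dir deg -173.96556716410643
  base [0.458  0.1721 0.0458]
scene near 90 [0.4935 0.0019 0.0835] min [ 0.4796 -0.0103  0.0662] max [0.5055 0.0143 0.0983] sd mm [3.30780061 8.76391465] long dir deg 139.40349795826845
  base [0.4987 0.0052 0.0448]
scene far 44 [0.469  0.1799 0.0894] min [0.4502 0.1736 0.0661] max [0.4809 0.1854 0.0976] sd mm [2.86223853 7.99345073] long dir deg -172.2978292008514
  base [0.4666 0.1791 0.0445]
nose [ 0.57784908 -0.08666132  0.006     ] shoulder [ 0.55764836 -0.31163589  0.008     ] end [ 0.5493728  -0.38298567  0.01      ]
line [ 0.10271849  0.99471045  0.561903   -0.2414564 ] 84.10426
-0.14202084471167123 0.15474906116387074 470
ends [ 0.54731483 -0.38272602] [ 0.57779859 -0.0875259 ]
1961 [ 0.41859812 -0.03349449] [0.7037935  0.32265681] ((567.9219360351562, 144.67758178710938), (249.0347900390625, 326.3202209472656), 9.556703567504883)
```

```bash
cat >> h.py <<'E'
def go(pos,yaw_y=None):
    """shift (mm, tool axes) and twist about tool z (deg) to reach pos with tool pointing down, tool y at world yaw yaw_y"""
    o=bot.get_obs();R=Ro.from_rotvec(o['eef_rot']).as_matrix();sh=R.T@(np.array(pos)-o['ee_pos'])*1e3
    cur=np.degrees(np.arctan2(R[1,1],R[0,1]));tw=None
    if yaw_y is not None:
        y=np.radians(yaw_y);Y=np.array([np.cos(y),np.sin(y),0]);Z=np.array([0,0,-1.]);Rt=np.column_stack([np.cross(Y,Z),Y,Z])
        tw=np.degrees(Ro.from_matrix(R.T@Rt).as_rotvec()).round(1)
    print('shift',sh.round(1),'twist',tw,'tool-y yaw',round(cur,1),'q6',o['joints'][5].round(2),'z axis',R[:,2].round(3))
def st():
    o=bot.get_obs();R=Ro.from_rotvec(o['eef_rot']).as_matrix()
    print('t',o['time'],'pos',o['ee_pos'].round(4),'yawy',np.degrees(np.arctan2(R[1,1],R[0,1])).round(1),'F',o['ft_force'].round(1),'T',o['ft_torque'].round(3),'w',round(o['gripper_width']*85,1),'g',round(o['grasp_force'],1),'q',o['joints'].round(2))
E
python3 -c "
from h import *
go([.49,.0015,.16],50.4);go([.49,.0015,.16],230.4);st()"
```

```text
shift [ 474.2 -551.3   79.2] twist [-0.000e+00 -1.000e-01 -1.256e+02] tool-y yaw -75.2 q6 -0.04 z axis [-0.     0.001 -1.   ]
shift [ 474.2 -551.3   79.2] twist [-0.1  0.  54.4] tool-y yaw -75.2 q6 -0.04 z axis [-0.     0.001 -1.   ]
t 0.1 pos [ 0.172  -0.6525  0.2386] yawy -75.2 F [ 0.1 -0.  -0.6] T [ 0.011  0.014 -0.013] w 84.9 g 0.0 q [-1.35  0.12  1.44  0.    1.58 -0.04]
```

Request:
servo_tool --series '[{"translation": [474,-551,0],"twist": [0,0,-125.6],"claw": 0},{"translation": [474,-551,0],"twist": [0,0,-125.6],"claw": 0},{"translation": [474,-551,0],"twist": [0,0,-125.6],"claw": 0},{"translation": [474,-551,0],"twist": [0,0,-125.6],"claw": 0},{"translation": [474,-551,0],"twist": [0,0,-125.6],"claw": 0},{"translation": [474,-551,0],"twist": [0,0,-125.6],"claw": 0},{"translation": [474,-551,0],"twist": [0,0,-125.6],"claw": 0},{"translation": [474,-551,0],"twist": [0,0,-125.6],"claw": 0},{"translation": [474,-551,0],"twist": [0,0,-125.6],"claw": 0},{"translation": [474,-551,0],"twist": [0,0,-125.6],"claw": 0},{"translation": [474,-551,0],"twist": [0,0,-125.6],"claw": 0},{"translation": [474,-551,0],"twist": [0,0,-125.6],"claw": 0},{"translation": [474,-551,0],"twist": [0,0,-125.6],"claw": 0},{"translation": [474,-551,0],"twist": [0,0,-125.6],"claw": 0},{"translation": [474,-551,0],"twist": [0,0,-125.6],"claw": 0},{"translation": [474,-551,0],"twist": [0,0,-125.6],"claw": 0},{"translation": [474,-551,0],"twist": [0,0,-125.6],"claw": 0},{"translation": [474,-551,60],"twist": [0,0,-125.6],"claw": 0},{"translation": [474,-551,79],"twist": [0,0,-125.6],"claw": 0},{"translation": [474,-551,79],"twist": [0,0,-125.6],"claw": 0}]'

```text
time: 1.77
ee_pos: [0.4875, 0.0025, 0.153]
eef_rot: [-1.058, -2.948, 0.004]
ft_force: [-0.7, -1.0, -2.9]
gripper_width: 0.505
grasp_force: 0.0
```

```bash
python3 -c "
from h import *
st();go([.49,.0015,.077],50.4)"
```

```text
t 1.7667 pos [0.4875 0.0025 0.153 ] yawy 50.5 F [-0.7 -1.  -2.9] T [-0.006  0.    -0.022] w 42.9 g 0.0 q [-0.05 -0.26  1.94  0.    1.47 -0.93]
shift [-3.1  1.2 76. ] twist [-0.3 -0.4  0.1] tool-y yaw 50.5 q6 -0.93 z axis [-0.01   0.001 -1.   ]
```

Request:
servo_tool --series '[{"translation": [0,0,25],"twist": [0,0,0],"claw": 0},{"translation": [0,0,50],"twist": [0,0,0],"claw": 0},{"translation": [0,0,70],"twist": [0,0,0],"claw": 0},{"translation": [0,0,82],"twist": [0,0,0],"claw": 0},{"translation": [0,0,82],"twist": [0,0,0],"claw": 0},{"translation": [0,0,82],"twist": [0,0,0],"claw": -0.4},{"translation": [0,0,82],"twist": [0,0,0],"claw": -0.55},{"translation": [0,0,82],"twist": [0,0,0],"claw": -0.6},{"translation": [0,0,82],"twist": [0,0,0],"claw": -0.6}]'

```text
time: 2.52
ee_pos: [0.4905, 0.0009, 0.0796]
eef_rot: [1.065, 2.954, 0.001]
ft_force: [0.2, -0.5, -1.0]
gripper_width: 0.199
grasp_force: 0.0
```

Run:
```python
from h import *
st();p,d=snap('scene','s1')
cv2.imwrite('pics/c2.png',cv2.resize(p[130:230,270:410],None,fx=5,fy=5,interpolation=cv2.INTER_CUBIC))
```

```text
t 2.5167 pos [0.4905 0.0009 0.0796] yawy 50.4 F [ 0.2 -0.5 -1. ] T [-0.016 -0.018 -0.02 ] w 16.9 g 0.0 q [-0.05 -0.21  2.02 -0.    1.33 -0.93]
```

View pics/c2.png

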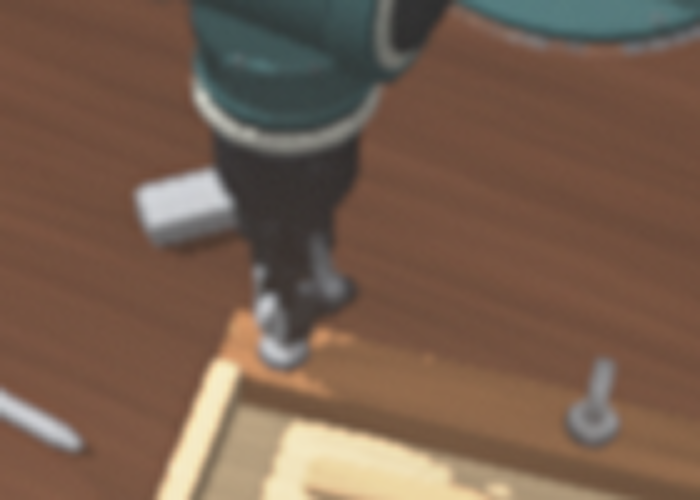

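Fingers straddle the loose eye at about (280,310), with the collar visible below at (283,355). I'll close gently.

Request:
servo_tool --series '[{"translation": [0,0,0],"twist": [0,0,0],"claw": -0.7},{"translation": [0,0,0],"twist": [0,0,0],"claw": -0.76},{"translation": [0,0,0],"twist": [0,0,0],"claw": -0.8},{"translation": [0,0,0],"twist": [0,0,0],"claw": -0.8},{"translation": [0,0,0],"twist": [0,0,0],"claw": -0.8}]'

```text
time: 2.98
ee_pos: [0.49, 0.0008, 0.0786]
eef_rot: [1.065, 2.955, -0.001]
ft_force: [-3.0, -3.1, 6.2]
gripper_width: 0.108
grasp_force: 36.1
```

```bash
python3 -c "
from h import *
st()"
```

```text
t 2.9833 pos [0.49   0.0008 0.0786] yawy 50.4 F [-3.  -3.1  6.2] T [-0.579  0.596 -0.083] w 9.2 g 36.1 q [-0.05 -0.2   2.02 -0.    1.33 -0.93]
```

Request:
servo_tool --series '[{"translation": [0,0,0],"twist": [0,0,4],"claw": -0.8},{"translation": [0,0,0],"twist": [0,0,8],"claw": -0.8},{"translation": [0,0,0],"twist": [0,0,12],"claw": -0.8},{"translation": [0,0,0],"twist": [0,0,16],"claw": -0.8},{"translation": [0,0,0],"twist": [0,0,20],"claw": -0.8},{"translation": [0,0,0],"twist": [0,0,24],"claw": -0.8}]'

```text
time: 3.48
ee_pos: [0.4901, 0.0009, 0.0786]
eef_rot: [1.66, 2.667, -0.0]
ft_force: [-1.2, -2.4, 5.2]
gripper_width: 0.112
grasp_force: 36.1
```

```bash
python3 -c "
from h import *
st()"
```

```text
t 3.4833 pos [0.4901 0.0009 0.0786] yawy 26.2 F [-1.2 -2.4  5.2] T [-0.418  0.261  0.331] w 9.5 g 36.1 q [-0.05 -0.2   2.02 -0.    1.33 -0.51]
```

Request:
servo_tool --series '[{"translation": [0,0,0],"twist": [0,0,4],"claw": -0.8},{"translation": [0,0,0],"twist": [0,0,8],"claw": -0.8},{"translation": [0,0,0],"twist": [0,0,12],"claw": -0.8},{"translation": [0,0,0],"twist": [0,0,16],"claw": -0.8},{"translation": [0,0,0],"twist": [0,0,20],"claw": -0.8},{"translation": [0,0,0],"twist": [0,0,24],"claw": -0.8},{"translation": [0,0,0],"twist": [0,0,28],"claw": -0.8},{"translation": [0,0,0],"twist": [0,0,32],"claw": -0.8}]'

```text
time: 4.15
ee_pos: [0.4902, 0.0009, 0.0785]
eef_rot: [2.331, 2.106, 0.001]
ft_force: [1.4, -2.0, 2.0]
gripper_width: 0.108
grasp_force: 35.9
```

```bash
python3 -c "
from h import *
st()"
```

```text
t 4.15 pos [0.4902 0.0009 0.0785] yawy -5.8 F [ 1.4 -2.   2. ] T [-0.383 -0.172  0.321] w 9.2 g 35.9 q [-0.05 -0.2   2.02 -0.    1.33  0.05]
```

Request:
servo_tool --series '[{"translation": [0,0,0],"twist": [0,0,4],"claw": -0.8},{"translation": [0,0,0],"twist": [0,0,8],"claw": -0.8},{"translation": [0,0,0],"twist": [0,0,12],"claw": -0.8},{"translation": [0,0,0],"twist": [0,0,16],"claw": -0.8},{"translation": [0,0,0],"twist": [0,0,20],"claw": -0.8},{"translation": [0,0,0],"twist": [0,0,24],"claw": -0.8},{"translation": [0,0,0],"twist": [0,0,28],"claw": -0.8}]'

```text
time: 4.73
ee_pos: [0.4903, 0.0008, 0.0784]
eef_rot: [2.771, 1.479, 0.001]
ft_force: [2.2, -2.8, -0.7]
gripper_width: 0.11
grasp_force: 35.8
```

```bash
python3 -c "
from h import *
st()"
```

```text
t 4.7333 pos [0.4903 0.0008 0.0784] yawy -33.8 F [ 2.2 -2.8 -0.7] T [-0.47  -0.494  0.329] w 9.3 g 35.8 q [-0.05 -0.2   2.02 -0.    1.33  0.54]
```

Request:
servo_tool --series '[{"translation": [0,0,0],"twist": [0,0,3],"claw": -0.8},{"translation": [0,0,0],"twist": [0,0,6],"claw": -0.8},{"translation": [0,0,0],"twist": [0,0,9],"claw": -0.8},{"translation": [0,0,0],"twist": [0,0,12],"claw": -0.8}]'

```text
time: 5.07
ee_pos: [0.4904, 0.0008, 0.0784]
eef_rot: [2.91, 1.183, 0.001]
ft_force: [3.0, -2.7, 0.1]
gripper_width: 0.111
grasp_force: 35.8
```

```bash
python3 -c "
from h import *
st()"
```

```text
t 5.0667 pos [0.4904 0.0008 0.0784] yawy -45.8 F [ 3.  -2.7  0.1] T [-0.624 -0.666  0.303] w 9.5 g 35.8 q [-0.05 -0.2   2.02 -0.    1.33  0.75]
```

Request:
servo_tool --series '[{"translation": [0,0,0],"twist": [0,0,3],"claw": -0.8},{"translation": [0,0,0],"twist": [0,0,6],"claw": -0.8},{"translation": [0,0,0],"twist": [0,0,9],"claw": -0.8}]'

```text
time: 5.32
ee_pos: [0.4904, 0.0008, 0.0783]
eef_rot: [2.993, 0.951, 0.001]
ft_force: [3.8, -3.8, -1.3]
gripper_width: 0.107
grasp_force: 36.2
```

```bash
python3 -c "
from h import *
st()"
```

```text
t 5.3167 pos [0.4904 0.0008 0.0783] yawy -54.8 F [ 3.8 -3.8 -1.3] T [-0.653 -0.658  0.446] w 9.1 g 36.2 q [-0.05 -0.2   2.02 -0.    1.33  0.91]
```

Request:
servo_tool --series '[{"translation": [0,0,0],"twist": [0,0,3],"claw": -0.8},{"translation": [0,0,0],"twist": [0,0,6],"claw": -0.8},{"translation": [0,0,0],"twist": [0,0,9],"claw": -0.8}]'

```text
time: 5.57
ee_pos: [0.4904, 0.0007, 0.0783]
eef_rot: [3.059, 0.713, 0.002]
ft_force: [3.9, -3.4, -1.4]
gripper_width: 0.115
grasp_force: 36.4
```

```bash
python3 -c "
from h import *
st()"
```

```text
t 5.5667 pos [0.4904 0.0007 0.0783] yawy -63.8 F [ 3.9 -3.4 -1.4] T [-0.727 -0.721  0.5  ] w 9.8 g 36.4 q [-0.05 -0.2   2.02 -0.    1.33  1.06]
```

Request:
servo_tool --series '[{"translation": [0,0,0],"twist": [0,0,3],"claw": -0.8},{"translation": [0,0,0],"twist": [0,0,6],"claw": -0.8},{"translation": [0,0,0],"twist": [0,0,9],"claw": -0.8}]'

```text
time: 5.82
ee_pos: [0.4904, 0.0007, 0.0784]
eef_rot: [3.105, 0.471, 0.002]
ft_force: [4.2, -4.0, -0.7]
gripper_width: 0.111
grasp_force: 36.8
```

```bash
python3 -c "
from h import *
st()"
```

```text
t 5.8167 pos [0.4904 0.0007 0.0784] yawy -72.7 F [ 4.2 -4.  -0.7] T [-0.884 -0.689  0.535] w 9.4 g 36.8 q [-0.05 -0.2   2.02 -0.    1.33  1.22]
```

Request:
servo_tool --series '[{"translation": [0,0,0],"twist": [0,0,3],"claw": -0.8},{"translation": [0,0,0],"twist": [0,0,6],"claw": -0.8},{"translation": [0,0,0],"twist": [0,0,7.6],"claw": -0.8},{"translation": [0,0,0],"twist": [0,0,7.6],"claw": -0.8},{"translation": [0,0,0],"twist": [0,0,7.6],"claw": -0.8}]'

```text
time: 6.23
ee_pos: [0.4904, 0.0006, 0.0783]
eef_rot: [3.129, 0.268, 0.002]
ft_force: [4.3, -4.8, -1.1]
gripper_width: 0.113
grasp_force: 36.2
```

```bash
python3 -c "
from h import *
st()"
```

```text
t 6.2333 pos [0.4904 0.0006 0.0783] yawy -80.2 F [ 4.3 -4.8 -1.1] T [-0.815 -0.761  0.49 ] w 9.6 g 36.2 q [-0.05 -0.2   2.02 -0.    1.33  1.35]
```

Nipped at a tool yaw of about -50°, and now lined up at -80.4°. I'll release, rise and move towards the rod.

Request:
servo_tool --series '[{"translation": [0,0,0],"twist": [0,0,0],"claw": -0.6},{"translation": [0,0,0],"twist": [0,0,0],"claw": -0.4},{"translation": [0,0,0],"twist": [0,0,0],"claw": -0.2},{"translation": [0,0,-20],"twist": [0,0,0],"claw": -0.1},{"translation": [0,0,-60],"twist": [0,0,0],"claw": 0},{"translation": [0,0,-95],"twist": [0,0,0],"claw": 0},{"translation": [0,0,-95],"twist": [0,0,0],"claw": 0}]'

```text
time: 6.82
ee_pos: [0.4919, 0.001, 0.1804]
eef_rot: [3.129, 0.268, 0.013]
ft_force: [1.1, 0.2, 0.7]
gripper_width: 0.498
grasp_force: 0.0
```

```bash
python3 -c "
from h import *
st();n=np.array([.5778,-.0875]);u=np.array([.1027,.9947]);g=n-u*.247;print(g)
go([*g,.12],-5.9)"
```

```text
t 6.8167 pos [0.4919 0.001  0.1804] yawy -80.2 F [1.1 0.2 0.7] T [ 0.046 -0.066 -0.037] w 42.3 g 0.0 q [-0.05 -0.28  1.91  0.    1.5   1.35]
[ 0.5524331 -0.3331909]
shift [  2.4 339.5  61. ] twist [  0.4  -0.3 -74.3] tool-y yaw -80.2 q6 1.35 z axis [ 0.008 -0.    -1.   ]
```

Request:
servo_tool --series '[{"translation": [5,340,0],"twist": [0,0,-74.4],"claw": 0},{"translation": [5,340,0],"twist": [0,0,-74.4],"claw": 0},{"translation": [5,340,0],"twist": [0,0,-74.4],"claw": 0},{"translation": [5,340,0],"twist": [0,0,-74.4],"claw": 0},{"translation": [5,340,0],"twist": [0,0,-74.4],"claw": 0},{"translation": [5,340,0],"twist": [0,0,-74.4],"claw": 0},{"translation": [5,340,0],"twist": [0,0,-74.4],"claw": 0},{"translation": [5,340,0],"twist": [0,0,-74.4],"claw": 0},{"translation": [5,340,20],"twist": [0,0,-74.4],"claw": 0},{"translation": [5,340,53],"twist": [0,0,-74.4],"claw": 0},{"translation": [5,340,53],"twist": [0,0,-74.4],"claw": 0},{"translation": [5,340,53],"twist": [0,0,-74.4],"claw": 0},{"translation": [5,340,53],"twist": [0,0,-74.4],"claw": 0},{"translation": [5,340,53],"twist": [0,0,-74.4],"claw": 0}]'

```text
time: 7.98
ee_pos: [0.5531, -0.3333, 0.1216]
eef_rot: [2.334, 2.101, 0.001]
ft_force: [0.3, 0.1, -0.6]
gripper_width: 0.499
grasp_force: 0.0
```

Run:
```python
from h import *
st();p,T=snap('top','t2');s,S=snap('scene','s2')
for n,d in(('top',T),('scene',S)):
    X=cloud(n,d)
    for nm,g in(('near',(.490,.0015)),('far',(.461,.178))):
        m=(np.hypot(*(X[:,:2]-g).T)<.03)&(X[:,2]>.068)&(X[:,2]<.11);Y=X[m]
        w,V=np.linalg.eigh(np.cov(Y[:,:2].T));print(n,nm,len(Y),Y.mean(0).round(4),Y.min(0).round(4),Y.max(0).round(4),np.degrees(np.arctan2(V[1,1],V[0,1])),V[:,1])
a=cv2.resize(p[185:245,260:460],None,fx=4,fy=4,interpolation=cv2.INTER_CUBIC)
b=cv2.resize(s[175:230,310:410],None,fx=6,fy=6,interpolation=cv2.INTER_CUBIC)
o=np.zeros((580,800,3),np.uint8);o[:240]=a;o[245:575,:600]=b
cv2.imwrite('pics/c3.png',o)
n=np.array([.5778,-.0875]);u=np.array([.1027,.9947]);g=n-u*.247
go([*g,.02],-5.9)
```

```text
t 7.9833 pos [ 0.5531 -0.3333  0.1216] yawy -6.0 F [ 0.3  0.1 -0.6] T [-0.02  -0.002  0.   ] w 42.4 g 0.0 q [-0.58  0.11  1.64  0.    1.39 -0.48]
top near 39 [0.4881 0.0016 0.091 ] [ 0.4716 -0.0044  0.0728] [0.5061 0.0084 0.1007] -169.3682315841389 [-0.9828332  -0.18449632]
top far 40 [0.4582 0.1779 0.092 ] [0.4432 0.1725 0.0693] [0.4735 0.1831 0.1017] -173.25754077759171 [-0.99308392 -0.1174067 ]
scene near 53 [0.4956 0.0035 0.0869] [ 0.4772 -0.0023  0.071 ] [0.5074 0.0083 0.0969] -175.37876285850137 [-0.99674908 -0.08056838]
scene far 43 [0.4686 0.1798 0.0895] [0.4518 0.1736 0.0726] [0.4794 0.1854 0.0965] -170.9364773463447 [-0.9875143 -0.1575294]
shift [  0.   -0.8 101.7] twist [ 0.1  0.  -0. ] tool-y yaw -5.9 q6 -0.48 z axis [ 0.002 -0.001 -1.   ]
```

View pics/c3.png

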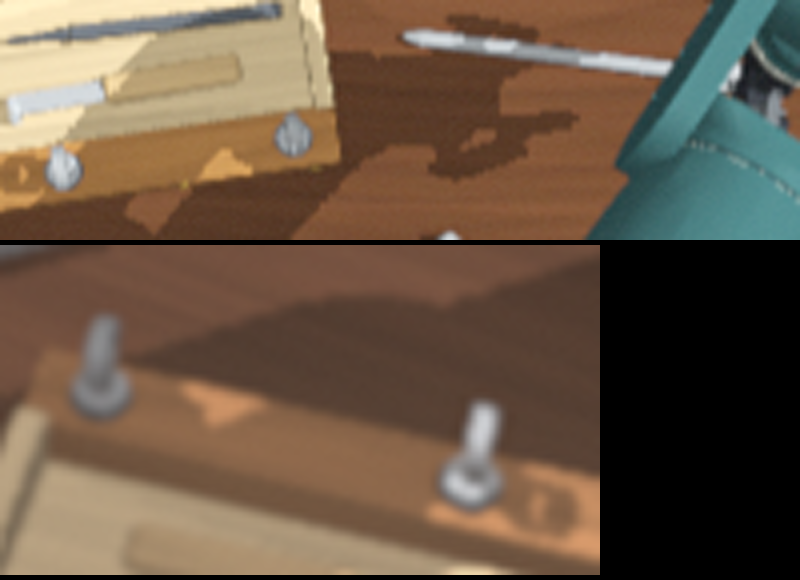

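Crop: the loose eye's ring at (102,345) now looks parallel to the fixed one at (483,430), and the cloud angles agree within noise. The rod is undisturbed. I'll descend on the handle.

Request:
servo_tool --series '[{"translation": [0,0,40],"twist": [0,0,0],"claw": 0},{"translation": [0,0,75],"twist": [0,0,0],"claw": 0},{"translation": [0,0,95],"twist": [0,0,0],"claw": -0.1},{"translation": [0,0,104],"twist": [0,0,0],"claw": -0.2},{"translation": [0,0,106],"twist": [0,0,0],"claw": -0.25},{"translation": [0,0,106],"twist": [0,0,0],"claw": -0.25},{"translation": [0,0,106],"twist": [0,0,0],"claw": -0.25}]'

```text
time: 8.67
ee_pos: [0.5535, -0.3338, 0.0164]
eef_rot: [2.33, 2.104, 0.001]
ft_force: [0.2, -0.8, 0.1]
gripper_width: 0.377
grasp_force: 0.0
```

```bash
python3 -c "
from h import *
st()"
```

```text
t 8.6667 pos [ 0.5535 -0.3338  0.0164] yawy -5.8 F [ 0.2 -0.8  0.1] T [ 0.006  0.013 -0.032] w 32.0 g 0.0 q [-0.58  0.2   1.72 -0.    1.22 -0.48]
```

Request:
servo_tool --series '[{"translation": [0,0,5],"twist": [0,0,0],"claw": -0.25},{"translation": [0,0,5],"twist": [0,0,0],"claw": -0.25},{"translation": [0,0,5],"twist": [0,0,0],"claw": -0.4},{"translation": [0,0,5],"twist": [0,0,0],"claw": -0.5},{"translation": [0,0,5],"twist": [0,0,0],"claw": -1},{"translation": [0,0,5],"twist": [0,0,0],"claw": -1},{"translation": [0,0,5],"twist": [0,0,0],"claw": -1}]'

```text
time: 9.25
ee_pos: [0.5528, -0.3334, 0.0101]
eef_rot: [2.331, 2.105, 0.0]
ft_force: [-1.3, 0.9, 6.5]
gripper_width: 0.257
grasp_force: 59.1
```

```bash
python3 -c "
from h import *
st()"
```

```text
t 9.25 pos [ 0.5528 -0.3334  0.0101] yawy -5.8 F [-1.3  0.9  6.5] T [0.227 0.329 0.022] w 21.8 g 59.1 q [-0.58  0.21  1.73  0.    1.21 -0.48]
```

Request:
servo_tool --series '[{"translation": [0,0,-5],"twist": [0,0,0],"claw": -1},{"translation": [0,0,-15],"twist": [0,0,0],"claw": -1},{"translation": [0,0,-30],"twist": [0,0,0],"claw": -1},{"translation": [0,0,-45],"twist": [0,0,0],"claw": -1},{"translation": [0,0,-60],"twist": [0,0,0],"claw": -1},{"translation": [0,0,-75],"twist": [0,0,0],"claw": -1},{"translation": [10,-4,-75],"twist": [0,0,-2],"claw": -1},{"translation": [20,-8,-75],"twist": [0,0,-5],"claw": -1},{"translation": [30,-12,-75],"twist": [0,0,-8],"claw": -1},{"translation": [40,-16,-75],"twist": [0,0,-11],"claw": -1},{"translation": [50,-20,-75],"twist": [0,0,-14],"claw": -1},{"translation": [60,-25,-75],"twist": [0,0,-15.3],"claw": -1},{"translation": [60,-25,-75],"twist": [0,0,-15.3],"claw": -1},{"translation": [60,-25,-75],"twist": [0,0,-15.3],"claw": -1},{"translation": [60,-25,-75],"twist": [0,0,-15.3],"claw": -1},{"translation": [60,-25,-75],"twist": [0,0,-15.3],"claw": -1}]'

```text
time: 10.58
ee_pos: [0.5339, -0.2714, 0.0843]
eef_rot: [2.031, 2.396, -0.0]
ft_force: [-0.3, -0.1, -1.7]
gripper_width: 0.259
grasp_force: 59.0
```

Run:
```python
from h import *
st();p,T=snap('top','t3');s,S=snap('scene','s3')
a=cv2.resize(p[185:245,310:440],None,fx=6,fy=6,interpolation=cv2.INTER_CUBIC)[:290]
b=cv2.resize(s[165:205,250:360],None,fx=7,fy=7,interpolation=cv2.INTER_CUBIC)
o=np.zeros((580,800,3),np.uint8);o[:290,:780]=a;o[295:575,:770]=b
cv2.imwrite('pics/c4.png',o)
go([.5348,-.2615,.084],9.5)
```

```text
t 10.5833 pos [ 0.5339 -0.2714  0.0843] yawy 9.4 F [-0.3 -0.1 -1.7] T [-0.135 -0.078 -0.029] w 22.0 g 59.0 q [-0.51  0.04  1.78 -0.    1.32 -0.68]
shift [9.6 2.6 0.2] twist [-0.  -0.  -0.1] tool-y yaw 9.4 q6 -0.68 z axis [-0.  0. -1.]
```

View pics/c4.png

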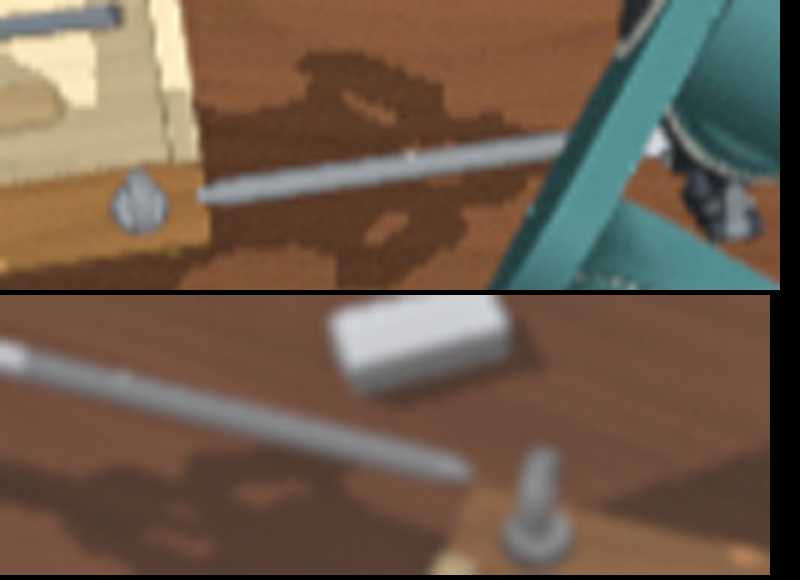

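Crop: the nose sits at (200,195) in the top crop, aimed at the ring top at (140,185). In the scene crop the nose is at (470,470), heading at the ring at (540,480). I'll fit the shaft line numerically in each camera against the ring.

Run:
```python
from h import *
E={'top':np.array([[.4881,.0016],[.4582,.1779]]),'scene':np.array([[.4956,.0035],[.4686,.1798]])}
for n,f in(('top','t3'),('scene','s3')):
    X=cloud(n,np.load(f'pics/{f}.npy'))
    m=(X[:,2]>.06)&(X[:,2]<.105)&(X[:,1]>-.22)&(X[:,1]<-.012)&(X[:,0]>.48)&(X[:,0]<.56)
    Y=X[m];l=cv2.fitLine(Y.astype(np.float32),cv2.DIST_HUBER,0,1e-4,1e-4).ravel().astype(float);l[:3]*=np.sign(l[1])
    r=np.linalg.norm(np.cross(Y-l[3:],l[:3]),axis=1)
    print(n,len(Y),'yaw',np.degrees(np.arctan2(l[1],l[0])),'pitch',np.degrees(np.arcsin(l[2])),'rms',r.std())
    s=(Y-l[3:])@l[:3];print(' nose end',l[3:]+s.max()*l[:3])
    h=l[:2]/np.hypot(*l[:2]);nrm=np.array([h[1],-h[0]])
    for e in E[n]:
        t=(e-l[3:5])@h; print('  lateral rod minus eye(+ = +x side)',-((e-l[3:5])@nrm)*1e3,'surface z there',(l[5]+t*l[2])*1e3)
```

```text
top 235 yaw 99.49144851870257 pitch -0.3636844022679756 rms 0.0022678655449975176
 nose end [ 0.49203061 -0.02835282  0.08242041]
  lateral rod minus eye(+ = +x side) -1.062436798539533 surface z there 82.22878864528985
  lateral rod minus eye(+ = +x side) -0.6437015127992712 surface z there 81.09375700997606
scene 274 yaw 99.57103593221711 pitch -0.6045048345248687 rms 0.0018079107202143769
 nose end [ 0.4966642  -0.0277456   0.08026599]
  lateral rod minus eye(+ = +x side) -4.145830322748302 surface z there 79.93911945190499
  lateral rod minus eye(+ = +x side) -6.835115979632524 surface z there 78.0576106307251
```

Request:
servo_tool --series '[{"translation": [0,1.2,-2],"twist": [0,0.5,0],"claw": -1},{"translation": [5,1.2,-2],"twist": [0,0.5,0],"claw": -1},{"translation": [10,1.2,-2],"twist": [0,0.5,0],"claw": -1},{"translation": [15,1.2,-2],"twist": [0,0.5,0],"claw": -1},{"translation": [19,1.2,-2],"twist": [0,0.5,0],"claw": -1},{"translation": [22,1.2,-2],"twist": [0,0.5,0],"claw": -1},{"translation": [25,1.2,-2],"twist": [0,0.5,0],"claw": -1},{"translation": [28,1.2,-2],"twist": [0,0.5,0],"claw": -1},{"translation": [30,1.2,-2],"twist": [0,0.5,0],"claw": -1}]'

```text
time: 11.43
ee_pos: [0.53, -0.2409, 0.0864]
eef_rot: [-2.026, -2.392, -0.009]
ft_force: [0.3, -0.6, -2.5]
gripper_width: 0.262
grasp_force: 59.0
```

```bash
python3 -c "
from h import *
st()"
```

```text
t 11.4333 pos [ 0.53   -0.2409  0.0864] yawy 9.5 F [ 0.3 -0.6 -2.5] T [-0.174 -0.039 -0.011] w 22.3 g 59.0 q [-0.47  0.    1.81  0.01  1.33 -0.64]
```

Request:
servo_tool --series '[{"translation": [3,0,0],"twist": [0,0,0],"claw": -1},{"translation": [6,0,0],"twist": [0,0,0],"claw": -1},{"translation": [9,0,0],"twist": [0,0,0],"claw": -1},{"translation": [11,0,0],"twist": [0,0,0],"claw": -1},{"translation": [12,0,0],"twist": [0,0,0],"claw": -1}]'

```text
time: 11.85
ee_pos: [0.528, -0.2291, 0.0864]
eef_rot: [-2.026, -2.392, -0.009]
ft_force: [0.2, 0.1, -2.5]
gripper_width: 0.259
grasp_force: 59.0
```

```bash
python3 -c "
from h import *
st()"
```

```text
t 11.85 pos [ 0.528  -0.2291  0.0864] yawy 9.5 F [ 0.2  0.1 -2.5] T [-0.203 -0.044  0.002] w 22.1 g 59.0 q [-0.46 -0.01  1.83  0.01  1.33 -0.62]
```

Request:
servo_tool --series '[{"translation": [4,0,0],"twist": [0,0,0],"claw": -1},{"translation": [8,0,0],"twist": [0,0,0],"claw": -1},{"translation": [12,0,0],"twist": [0,0,0],"claw": -1},{"translation": [16,0,0],"twist": [0,0,0],"claw": -1},{"translation": [20,0,0],"twist": [0,0,0],"claw": -1}]'

```text
time: 12.27
ee_pos: [0.5247, -0.2093, 0.0866]
eef_rot: [-2.026, -2.392, -0.009]
ft_force: [-0.2, -1.2, -1.7]
gripper_width: 0.261
grasp_force: 59.0
```

Run:
```python
from h import *
st();p,T=snap('top','t4');s,S=snap('scene','s4')
a=cv2.resize(p[190:240,270:400],None,fx=6,fy=6,interpolation=cv2.INTER_CUBIC)[:290]
b=cv2.resize(s[170:220,290:400],None,fx=5.6,fy=5.6,interpolation=cv2.INTER_CUBIC)
o=np.zeros((580,800,3),np.uint8);o[:290,:780]=a;o[295:575,:616]=b
cv2.imwrite('pics/c5.png',o)
```

```text
t 12.2667 pos [ 0.5247 -0.2093  0.0866] yawy 9.5 F [-0.2 -1.2 -1.7] T [-0.2    0.013  0.012] w 22.2 g 59.0 q [-0.43 -0.04  1.85  0.01  1.33 -0.6 ]
```

View pics/c5.png

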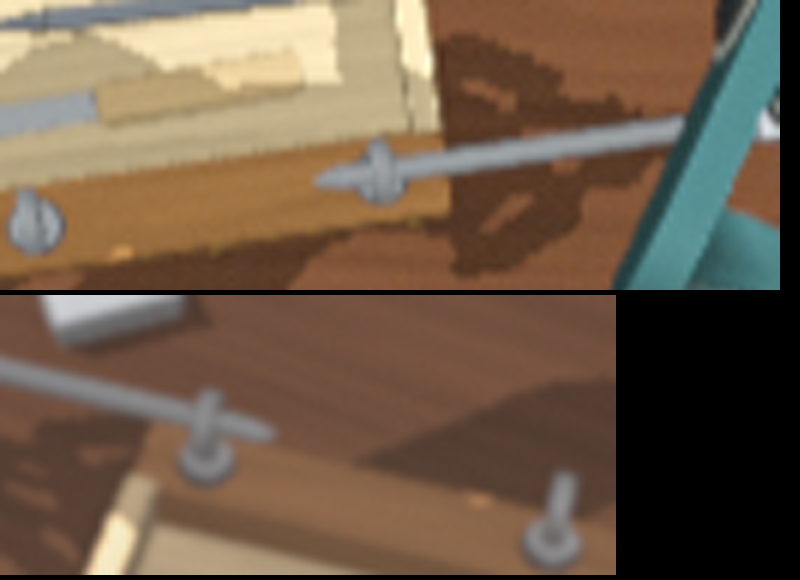

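The rod is through the loose eye: its tip is at (318,180) past the ring at (380,165) in the top crop, and the scene view agrees. No contact force. I'll advance towards the far eye.

Request:
servo_tool --series '[{"translation": [7,0,0],"twist": [0,0,0],"claw": -1},{"translation": [14,0,0],"twist": [0,0,0],"claw": -1},{"translation": [21,0,0],"twist": [0,0,0],"claw": -1},{"translation": [28,0,0],"twist": [0,0,0],"claw": -1},{"translation": [35,0,0],"twist": [0,0,0],"claw": -1},{"translation": [42,0,0],"twist": [0,0,0],"claw": -1},{"translation": [49,0,0],"twist": [0,0,0],"claw": -1},{"translation": [56,0,0],"twist": [0,0,0],"claw": -1},{"translation": [60,0,0],"twist": [0,0,0],"claw": -1}]'

```text
time: 13.12
ee_pos: [0.5148, -0.1496, 0.0872]
eef_rot: [-2.026, -2.393, -0.009]
ft_force: [-0.1, -1.0, -2.8]
gripper_width: 0.261
grasp_force: 59.0
```

```bash
python3 -c "
from h import *
st()"
```

```text
t 13.1167 pos [ 0.5148 -0.1496  0.0872] yawy 9.5 F [-0.1 -1.  -2.8] T [-0.35   0.002 -0.072] w 22.2 g 59.0 q [-0.33 -0.1   1.91  0.01  1.34 -0.5 ]
```

Request:
servo_tool --series '[{"translation": [7,0,0],"twist": [0,0,0],"claw": -1},{"translation": [14,0,0],"twist": [0,0,0],"claw": -1},{"translation": [21,0,0],"twist": [0,0,0],"claw": -1},{"translation": [28,0,0],"twist": [0,0,0],"claw": -1},{"translation": [35,0,0],"twist": [0,0,0],"claw": -1},{"translation": [42,0,0],"twist": [0,0,0],"claw": -1},{"translation": [49,0,0],"twist": [0,0,0],"claw": -1},{"translation": [56,0,0],"twist": [0,0,0],"claw": -1},{"translation": [62,0,0],"twist": [0,0,0],"claw": -1},{"translation": [62,0,0],"twist": [0,0,0],"claw": -1}]'

```text
time: 13.95
ee_pos: [0.5045, -0.0883, 0.0876]
eef_rot: [-2.025, -2.393, -0.009]
ft_force: [0.1, 0.8, -4.8]
gripper_width: 0.258
grasp_force: 59.0
```

Run:
```python
from h import *
st();p,T=snap('top','t5');s,S=snap('scene','s5')
a=cv2.resize(p[200:240,260:390],None,fx=6,fy=6,interpolation=cv2.INTER_CUBIC)[:240]
b=cv2.resize(s[175:225,310:410],None,fx=6.6,fy=6.6,interpolation=cv2.INTER_CUBIC)
o=np.zeros((580,800,3),np.uint8);o[:240,:780]=a;o[245:575,:660]=b
cv2.imwrite('pics/c6.png',o)
```

```text
t 13.95 pos [ 0.5045 -0.0883  0.0876] yawy 9.5 F [ 0.1  0.8 -4.8] T [-0.165 -0.043  0.004] w 21.9 g 59.0 q [-0.23 -0.16  1.96  0.01  1.34 -0.4 ]
```

View pics/c6.png

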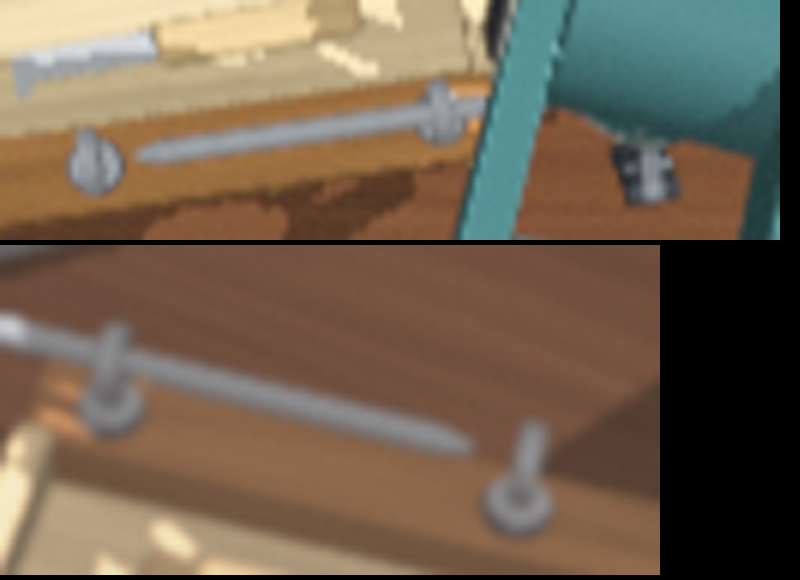

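Tip at (138,155) in the top crop, heading for the far ring at (95,155). The scene crop shows the tip at (470,445) and the ring at (530,460). One line check before entering.

Run:
```python
from h import *
E={'top':(.4583,.1779),'scene':(.4656,.1798)}
for n,f in(('top','t5'),('scene','s5')):
    X=cloud(n,np.load(f'pics/{f}.npy'));d=np.array([-.166,.986]);q=X[:,:2]-[.4905,.0018];s=q@d;l=q@[d[1],-d[0]]
    m=(X[:,2]>.068)&(X[:,2]<.105)&(s>.022)&(s<.14)&(abs(l)<.02)
    Y=X[m];L=cv2.fitLine(Y.astype(np.float32),cv2.DIST_HUBER,0,1e-4,1e-4).ravel().astype(float);L[:3]*=np.sign(L[1])
    k=(.18-s[m].mean())
    print(n,len(Y),'yaw',np.degrees(np.arctan2(L[1],L[0])),'pitch',np.degrees(np.arcsin(L[2])))
    h=L[:2]/np.hypot(*L[:2]);e=np.array(E[n]);t=(e-L[3:5])@h
    print(' lateral rod-eye',-((e-L[3:5])@[h[1],-h[0]])*1e3,'z at far',(L[5]+t*L[2])*1e3,'z at near',(L[5]+(t-.18)*L[2])*1e3)
```

```text
top 152 yaw 99.56020162578139 pitch -0.8545292191612698
 lateral rod-eye 0.10479606012426945 z at far 84.61631013817437 z at near 87.30079333103546
scene 181 yaw 99.27002388958923 pitch -0.34271740408707685
 lateral rod-eye -1.7887371088038164 z at far 83.34550912296257 z at near 84.42218118151507
```

Request:
servo_tool --series '[{"translation": [3,0,1],"twist": [0,0,0],"claw": -1},{"translation": [7,0,1],"twist": [0,0,0],"claw": -1},{"translation": [11,0,1],"twist": [0,0,0],"claw": -1},{"translation": [15,0,1],"twist": [0,0,0],"claw": -1},{"translation": [19,0,1],"twist": [0,0,0],"claw": -1}]'

```text
time: 14.47
ee_pos: [0.5015, -0.0703, 0.0869]
eef_rot: [-2.026, -2.392, -0.009]
ft_force: [0.0, -2.1, -4.4]
gripper_width: 0.261
grasp_force: 59.1
```

```bash
python3 -c "
from h import *
st()"
```

```text
t 14.4667 pos [ 0.5015 -0.0703  0.0869] yawy 9.5 F [ 0.  -2.1 -4.4] T [-0.53  -0.076 -0.01 ] w 22.2 g 59.1 q [-0.19 -0.17  1.97  0.01  1.34 -0.36]
```

Request:
servo_tool --series '[{"translation": [3,0,0],"twist": [0,0,0],"claw": -1},{"translation": [6,0,0],"twist": [0,0,0],"claw": -1},{"translation": [9,0,0],"twist": [0,0,0],"claw": -1},{"translation": [12,0,0],"twist": [0,0,0],"claw": -1}]'

```text
time: 14.8
ee_pos: [0.4995, -0.0585, 0.0869]
eef_rot: [-2.026, -2.392, -0.009]
ft_force: [-0.3, -1.9, -4.7]
gripper_width: 0.259
grasp_force: 59.0
```

```bash
python3 -c "
from h import *
st()"
```

```text
t 14.8 pos [ 0.4995 -0.0585  0.0869] yawy 9.5 F [-0.3 -1.9 -4.7] T [-0.646 -0.09  -0.031] w 22.0 g 59.0 q [-0.17 -0.18  1.98  0.01  1.34 -0.34]
```

Request:
servo_tool --series '[{"translation": [4,0,0],"twist": [0,0,0],"claw": -1},{"translation": [8,0,0],"twist": [0,0,0],"claw": -1},{"translation": [12,0,0],"twist": [0,0,0],"claw": -1},{"translation": [16,0,0],"twist": [0,0,0],"claw": -1},{"translation": [20,0,0],"twist": [0,0,0],"claw": -1}]'

```text
time: 15.22
ee_pos: [0.4961, -0.0387, 0.0869]
eef_rot: [-2.026, -2.392, -0.008]
ft_force: [0.9, -3.1, -7.3]
gripper_width: 0.261
grasp_force: 59.1
```

```bash
python3 -c "
from h import *
st()"
```

```text
t 15.2167 pos [ 0.4961 -0.0387  0.0869] yawy 9.5 F [ 0.9 -3.1 -7.3] T [-0.979 -0.218  0.024] w 22.2 g 59.1 q [-0.13 -0.19  1.99  0.01  1.34 -0.3 ]
```

Request:
servo_tool --series '[{"translation": [2,0,0],"twist": [0,0,0],"claw": -1},{"translation": [4,0,0],"twist": [0,0,0],"claw": -1},{"translation": [6,0,0],"twist": [0,0,0],"claw": -1},{"translation": [8,0,0],"twist": [0,0,0],"claw": -1}]'

```text
time: 15.55
ee_pos: [0.4948, -0.0311, 0.087]
eef_rot: [-2.026, -2.392, -0.008]
ft_force: [1.1, -4.9, -10.0]
gripper_width: 0.26
grasp_force: 59.1
```

```bash
python3 -c "
from h import *
st()"
```

```text
t 15.55 pos [ 0.4948 -0.0311  0.087 ] yawy 9.5 F [  1.1  -4.9 -10. ] T [-1.197 -0.192  0.037] w 22.1 g 59.1 q [-0.12 -0.2   2.    0.01  1.35 -0.29]
```

Request:
servo_tool --series '[{"translation": [0,0,0.8],"twist": [0,0,0],"claw": -1},{"translation": [0,0,1.5],"twist": [0,0,0],"claw": -1},{"translation": [1,0,1.8],"twist": [0,0,0],"claw": -1},{"translation": [2,0,1.8],"twist": [0,0,0],"claw": -1},{"translation": [3,0,1.8],"twist": [0,0,0],"claw": -1}]'

```text
time: 15.97
ee_pos: [0.4947, -0.028, 0.0857]
eef_rot: [-2.026, -2.392, -0.01]
ft_force: [-0.3, 0.0, -1.6]
gripper_width: 0.262
grasp_force: 59.9
```

```bash
python3 -c "
from h import *
st()"
```

```text
t 15.9667 pos [ 0.4947 -0.028   0.0857] yawy 9.5 F [-0.3  0.  -1.6] T [-0.177 -0.012  0.038] w 22.3 g 59.9 q [-0.11 -0.2   2.    0.01  1.34 -0.28]
```

Request:
servo_tool --series '[{"translation": [0.7,0,0],"twist": [0,0,0],"claw": -1},{"translation": [1.4,0,0],"twist": [0,0,0],"claw": -1},{"translation": [2,0,0],"twist": [0,0,0],"claw": -1}]'

```text
time: 16.22
ee_pos: [0.4942, -0.0261, 0.0855]
eef_rot: [-2.026, -2.392, -0.009]
ft_force: [0.3, -1.0, -2.8]
gripper_width: 0.254
grasp_force: 59.9
```

```bash
python3 -c "
from h import *
st()"
```

```text
t 16.2167 pos [ 0.4942 -0.0261  0.0855] yawy 9.5 F [ 0.3 -1.  -2.8] T [-0.342 -0.056  0.002] w 21.6 g 59.9 q [-0.11 -0.2   2.    0.01  1.34 -0.28]
```

Request:
servo_tool --series '[{"translation": [0.6,0,0],"twist": [0,0,0],"claw": -1},{"translation": [1.2,0,0],"twist": [0,0,0],"claw": -1}]'

```text
time: 16.38
ee_pos: [0.4941, -0.0253, 0.0856]
eef_rot: [-2.027, -2.393, -0.008]
ft_force: [1.8, -5.4, -1.2]
gripper_width: 0.26
grasp_force: 60.0
```

```bash
python3 -c "
from h import *
st()"
```

```text
t 16.3833 pos [ 0.4941 -0.0253  0.0856] yawy 9.5 F [ 1.8 -5.4 -1.2] T [-1.038 -0.114  0.071] w 22.1 g 60.0 q [-0.11 -0.2   2.    0.01  1.34 -0.27]
```

Request:
servo_tool --series '[{"translation": [0.6,0,0],"twist": [0,0,0],"claw": -1},{"translation": [1.0,0,0],"twist": [0,0,0],"claw": -1}]'

```text
time: 16.55
ee_pos: [0.494, -0.0246, 0.0857]
eef_rot: [-2.027, -2.393, -0.008]
ft_force: [0.8, -9.1, -1.6]
gripper_width: 0.26
grasp_force: 60.1
```

```bash
python3 -c "
from h import *
st()"
```

```text
t 16.55 pos [ 0.494  -0.0246  0.0857] yawy 9.5 F [ 0.8 -9.1 -1.6] T [-1.619 -0.18   0.114] w 22.1 g 60.1 q [-0.11 -0.2   2.    0.01  1.34 -0.27]
```

Request:
servo_tool --series '[{"translation": [0.5,0,0.7],"twist": [0,0,0],"claw": -1},{"translation": [0.5,0,1.4],"twist": [0,0,0],"claw": -1},{"translation": [0.5,0,2],"twist": [0,0,0],"claw": -1}]'

```text
time: 16.8
ee_pos: [0.4942, -0.0244, 0.0841]
eef_rot: [-2.028, -2.394, -0.008]
ft_force: [1.3, -11.4, 4.3]
gripper_width: 0.257
grasp_force: 60.7
```

```bash
python3 -c "
from h import *
st()"
```

```text
t 16.8 pos [ 0.4942 -0.0244  0.0841] yawy 9.5 F [  1.3 -11.4   4.3] T [-1.803 -0.121  0.159] w 21.9 g 60.7 q [-0.1  -0.2   2.    0.01  1.34 -0.27]
```

Shoulder seated at about 11 N axial and resting in the holes. Release.

Request:
servo_tool --series '[{"translation": [0,0,0],"twist": [0,0,0],"claw": -0.45},{"translation": [0,0,0],"twist": [0,0,0],"claw": -0.38},{"translation": [0,0,0],"twist": [0,0,0],"claw": -0.3},{"translation": [0,0,0],"twist": [0,0,0],"claw": -0.1},{"translation": [0,0,0],"twist": [0,0,0],"claw": 0},{"translation": [0,0,0],"twist": [0,0,0],"claw": 0},{"translation": [0,0,-10],"twist": [0,0,0],"claw": 0},{"translation": [0,0,-40],"twist": [0,0,0],"claw": 0},{"translation": [0,0,-80],"twist": [0,0,0],"claw": 0},{"translation": [0,0,-120],"twist": [0,0,0],"claw": 0},{"translation": [-40,0,-150],"twist": [0,0,0],"claw": 0},{"translation": [-80,0,-150],"twist": [0,0,0],"claw": 0},{"translation": [-120,0,-150],"twist": [0,0,0],"claw": 0},{"translation": [-160,0,-150],"twist": [0,0,0],"claw": 0},{"translation": [-200,0,-150],"twist": [0,0,0],"claw": 0},{"translation": [-240,0,-150],"twist": [0,0,0],"claw": 0},{"translation": [-280,0,-150],"twist": [0,0,0],"claw": 0},{"translation": [-280,0,-150],"twist": [0,0,0],"claw": 0},{"translation": [-280,0,-150],"twist": [0,0,0],"claw": 0},{"translation": [-280,0,-150],"twist": [0,0,0],"claw": 0}]'

```text
time: 18.47
ee_pos: [0.5399, -0.3008, 0.2313]
eef_rot: [-2.026, -2.391, -0.009]
ft_force: [-0.2, 1.0, 0.0]
gripper_width: 0.502
grasp_force: 0.0
```

Run:
```python
from h import *
st();p,T=snap('top','t6');s,S=snap('scene','s6')
a=cv2.resize(p[195:240,260:370],None,fx=7,fy=6,interpolation=cv2.INTER_CUBIC)
b=cv2.resize(s[165:220,290:410],None,fx=5.5,fy=5.5,interpolation=cv2.INTER_CUBIC)
o=np.zeros((580,800,3),np.uint8);o[:270,:770]=a;o[275:275+b.shape[0],:660]=b[:305]
cv2.imwrite('pics/c7.png',o)
```

```text
t 18.4667 pos [ 0.5399 -0.3008  0.2313] yawy 9.4 F [-0.2  1.   0. ] T [ 0.     0.015 -0.007] w 42.7 g 0.0 q [-0.55 -0.    1.58  0.01  1.57 -0.72]
```

View pics/c7.png

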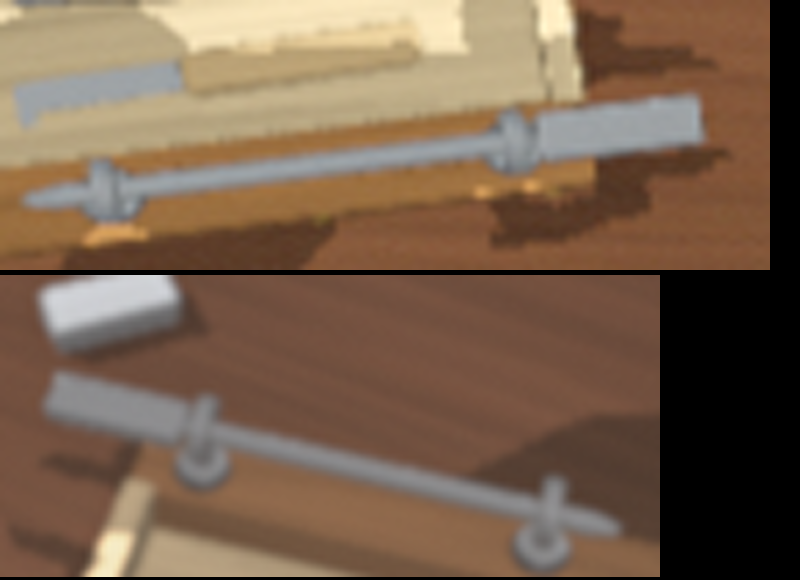

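The rod passes through both eyes, with the handle at (540-700,125) beside the loose eye at (515,140). I'll check the shoulder gap numerically.

Run:
```python
from h import *
d=np.array([-.166,.986])
for n,f in(('top','t6'),('scene','s6')):
    X=cloud(n,np.load(f'pics/{f}.npy'));q=X[:,:2]-[.4905,.0018];s=q@d*1e3;l=q@[d[1],-d[0]]*1e3
    m=(X[:,2]>.066)&(X[:,2]<.105)&(abs(l)<22)&(s>-110)&(s<235)
    r=m&(X[:,2]>.0915);a=r&(abs(s)<14);b=r&(abs(s-180)<14)
    print(n,'s range',s[m].min(),s[m].max(),'near ring',s[a].min(),s[a].max(),s[a].mean(),'far',s[b].min(),s[b].max(),s[b].mean())
    for k in range(-24,6,2):
        mm=m&(s>=k)&(s<k+2)
        if mm.any(): print(k,'w',np.ptp(l[mm]).round(1),mm.sum(),'zmax',(X[mm,2].max()*1e3).round(0),end=' | ')
    print()
```

```text
top s range -81.88498747478873 214.66977436918816 near ring -10.107177323904585 6.454871303916212 0.04040244864196724 far 174.77412332530434 183.9472913535955 179.437756738369
-24 w 21.7 6 zmax 88.0 | -22 w 12.2 5 zmax 88.0 | -20 w 21.8 5 zmax 87.0 | -18 w 21.7 7 zmax 89.0 | -16 w 6.3 3 zmax 88.0 | -14 w 21.9 6 zmax 88.0 | -12 w 19.4 6 zmax 93.0 | -10 w 9.0 4 zmax 86.0 | -8 w 2.4 2 zmax 85.0 | -6 w 21.1 4 zmax 98.0 | -4 w 31.0 7 zmax 97.0 | -2 w 29.4 9 zmax 97.0 | 0 w 21.7 6 zmax 99.0 | 2 w 26.0 7 zmax 100.0 | 4 w 23.0 8 zmax 100.0 | 
scene s range -82.52342629764885 214.21649492870398 near ring -5.293840335756468 3.882381121781985 -0.1099869486109706 far 173.98188802613913 183.69704839810873 179.17372041119205
-24 w 23.9 6 zmax 83.0 | -22 w 18.6 5 zmax 84.0 | -20 w 23.1 7 zmax 85.0 | -18 w 13.2 5 zmax 88.0 | -16 w 20.7 6 zmax 84.0 | -14 w 20.4 6 zmax 85.0 | -12 w 19.6 8 zmax 84.0 | -10 w 4.1 4 zmax 85.0 | -6 w 10.0 5 zmax 96.0 | -4 w 23.6 8 zmax 96.0 | -2 w 18.4 5 zmax 97.0 | 0 w 25.0 10 zmax 97.0 | 2 w 29.5 16 zmax 99.0 | 4 w 21.9 8 zmax 88.0 |
```

The shoulder still stands about 5 mm off the eye face in both cameras (handle end at -82 against -77, nose at 214.5 against 220). I'll close the fingers and push gently on the handle's end.

Run:
```python
from h import *
d=np.array([-.166,.986])
for n,f in(('top','t6'),('scene','s6')):
    X=cloud(n,np.load(f'pics/{f}.npy'));q=X[:,:2]-[.4905,.0018];s=q@d*1e3;l=q@[d[1],-d[0]]*1e3
    for a,b in((-80,-60),(-40,-15),(15,60),(120,165)):
        m=(X[:,2]>.066)&(X[:,2]<.105)&(abs(l)<22)&(s>a)&(s<b);print(n,a,b,'l mid',((l[m].min()+l[m].max())/2).round(1),'z',(np.median(X[m,2])*1e3).round(1))
go([.5129,-.1313,.15],9.6);go([.5129,-.1313,.079],9.6)
```

```text
top -80 -60 l mid -1.3 z 82.5
top -40 -15 l mid -1.4 z 83.0
top 15 60 l mid -1.2 z 82.8
top 120 165 l mid -1.5 z 82.1
scene -80 -60 l mid 2.3 z 81.7
scene -40 -15 l mid 2.3 z 82.2
scene 15 60 l mid 1.5 z 81.6
scene 120 165 l mid 1.5 z 81.2
shift [170.2   1.1  83. ] twist [ 0.  -0.5 -0.1] tool-y yaw 9.5 q6 -0.72 z axis [-0.001  0.009 -1.   ]
shift [169.6   1.1 154. ] twist [ 0.  -0.5 -0.1] tool-y yaw 9.5 q6 -0.72 z axis [-0.001  0.009 -1.   ]
```

Request:
servo_tool --series '[{"translation": [40,0,30],"twist": [0,-0.5,0],"claw": -1},{"translation": [80,0,60],"twist": [0,-0.5,0],"claw": -1},{"translation": [120,1,83],"twist": [0,-0.5,0],"claw": -1},{"translation": [150,1,100],"twist": [0,-0.5,0],"claw": -1},{"translation": [165,1,130],"twist": [0,-0.5,0],"claw": -1},{"translation": [170,1,154],"twist": [0,-0.5,0],"claw": -1},{"translation": [170,1,154],"twist": [0,-0.5,0],"claw": -1},{"translation": [170,1,154],"twist": [0,-0.5,0],"claw": -1},{"translation": [175,1,154],"twist": [0,-0.5,0],"claw": -1},{"translation": [180,1,154],"twist": [0,-0.5,0],"claw": -1},{"translation": [184,1,154],"twist": [0,-0.5,0],"claw": -1},{"translation": [186,1,154],"twist": [0,-0.5,0],"claw": -1},{"translation": [186,1,154],"twist": [0,-0.5,0],"claw": -1}]'

```text
time: 19.65
ee_pos: [0.5104, -0.116, 0.0793]
eef_rot: [2.03, 2.397, 0.001]
ft_force: [1.0, 0.6, -0.6]
gripper_width: -0.003
grasp_force: 0.0
```

```bash
cat >> h.py <<'E'
def ss():
    o=bot.get_obs();q=o['ee_pos'][:2]-[.4905,.0018];d=np.array([-.166,.986]);print('s',(q@d*1e3).round(2),'z',(o['ee_pos'][2]*1e3).round(1),'lat',(q@[d[1],-d[0]]*1e3).round(1),'Fax',(o['ft_force'][:2]@d).round(2),'F',o['ft_force'].round(1),'t',o['time'])
E
python3 -c "
from h import *
ss()"
```

```text
s -119.4 z 79.3 lat 0.1 Fax 0.43 F [ 1.   0.6 -0.6] t 19.65
```

Request:
servo_tool --series '[{"translation": [4,0,0],"twist": [0,0,0],"claw": -1},{"translation": [8,0,0],"twist": [0,0,0],"claw": -1},{"translation": [12,0,0],"twist": [0,0,0],"claw": -1},{"translation": [16,0,0],"twist": [0,0,0],"claw": -1},{"translation": [20,0,0],"twist": [0,0,0],"claw": -1},{"translation": [22,0,0],"twist": [0,0,0],"claw": -1}]'

```text
time: 20.15
ee_pos: [0.5064, -0.0938, 0.0786]
eef_rot: [-2.03, -2.397, -0.0]
ft_force: [0.8, 0.7, 0.0]
gripper_width: 0.003
grasp_force: 0.0
```

```bash
python3 -c "
from h import *
ss()"
```

```text
s -96.86 z 78.6 lat -0.2 Fax 0.59 F [0.8 0.7 0. ] t 20.15
```

Request:
servo_tool --series '[{"translation": [1,0,0],"twist": [0,0,0],"claw": -1},{"translation": [2,0,0],"twist": [0,0,0],"claw": -1},{"translation": [3,0,0],"twist": [0,0,0],"claw": -1}]'

```text
time: 20.4
ee_pos: [0.506, -0.0913, 0.0786]
eef_rot: [2.03, 2.397, -0.0]
ft_force: [0.6, -0.8, 0.1]
gripper_width: 0.005
grasp_force: 0.0
```

```bash
python3 -c "
from h import *
ss()"
```

```text
s -94.41 z 78.6 lat -0.1 Fax -0.94 F [ 0.6 -0.8  0.1] t 20.4
```

Request:
servo_tool --series '[{"translation": [0.7,0,0],"twist": [0,0,0],"claw": -1},{"translation": [1.4,0,0],"twist": [0,0,0],"claw": -1},{"translation": [2,0,0],"twist": [0,0,0],"claw": -1}]'

```text
time: 20.65
ee_pos: [0.5057, -0.0895, 0.0786]
eef_rot: [2.031, 2.397, -0.0]
ft_force: [-0.6, -2.2, 0.2]
gripper_width: 0.001
grasp_force: 0.7
```

```bash
python3 -c "
from h import *
ss()"
```

```text
s -92.56 z 78.6 lat -0.1 Fax -2.08 F [-0.6 -2.2  0.2] t 20.65
```

Request:
servo_tool --series '[{"translation": [0.7,0,0],"twist": [0,0,0],"claw": -1},{"translation": [1.4,0,0],"twist": [0,0,0],"claw": -1},{"translation": [2,0,0],"twist": [0,0,0],"claw": -1}]'

```text
time: 20.9
ee_pos: [0.5054, -0.0875, 0.0786]
eef_rot: [2.031, 2.397, -0.0]
ft_force: [0.2, -1.7, -0.2]
gripper_width: 0.0
grasp_force: 0.8
```

```bash
python3 -c "
from h import *
ss()"
```

```text
s -90.48 z 78.6 lat -0.1 Fax -1.75 F [ 0.2 -1.7 -0.2] t 20.9
```

Request:
servo_tool --series '[{"translation": [0.7,0,0],"twist": [0,0,0],"claw": -1},{"translation": [1.4,0,0],"twist": [0,0,0],"claw": -1}]'

```text
time: 21.07
ee_pos: [0.5052, -0.0862, 0.0786]
eef_rot: [2.03, 2.397, -0.0]
ft_force: [0.1, -4.6, 0.5]
gripper_width: 0.0
grasp_force: 2.4
```

```bash
python3 -c "
from h import *
ss()"
```

```text
s -89.16 z 78.6 lat -0.1 Fax -4.57 F [ 0.1 -4.6  0.5] t 21.0667
```

Request:
servo_tool --series '[{"translation": [0.6,0,0],"twist": [0,0,0],"claw": -1},{"translation": [1.2,0,0],"twist": [0,0,0],"claw": -1}]'

```text
time: 21.23
ee_pos: [0.5051, -0.0854, 0.0788]
eef_rot: [2.03, 2.396, -0.001]
ft_force: [2.5, -8.8, -0.3]
gripper_width: 0.002
grasp_force: 4.6
```

```bash
python3 -c "
from h import *
ss()"
```

```text
s -88.38 z 78.8 lat -0.0 Fax -9.09 F [ 2.5 -8.8 -0.3] t 21.2333
```

Request:
servo_tool --series '[{"translation": [0.6,0,0],"twist": [0,0,0],"claw": -1},{"translation": [0.6,0,0],"twist": [0,0,0],"claw": -1},{"translation": [0.6,0,0],"twist": [0,0,0],"claw": -1}]'

```text
time: 21.48
ee_pos: [0.5051, -0.085, 0.0788]
eef_rot: [2.03, 2.396, -0.001]
ft_force: [2.2, -10.0, -0.7]
gripper_width: 0.001
grasp_force: 5.0
```

```bash
python3 -c "
from h import *
ss()"
```

```text
s -88.06 z 78.8 lat 0.0 Fax -10.18 F [  2.2 -10.   -0.7] t 21.4833
```

Firm stop where expected. I'll back off and check.

Request:
servo_tool --series '[{"translation": [-3,0,0],"twist": [0,0,0],"claw": -1},{"translation": [-15,0,0],"twist": [0,0,0],"claw": -1},{"translation": [-40,0,-20],"twist": [0,0,0],"claw": -1},{"translation": [-80,0,-50],"twist": [0,0,0],"claw": -1},{"translation": [-120,0,-90],"twist": [0,0,0],"claw": -1},{"translation": [-160,0,-120],"twist": [0,0,0],"claw": -1},{"translation": [-200,0,-150],"twist": [0,0,0],"claw": -1},{"translation": [-220,0,-150],"twist": [0,0,0],"claw": -1},{"translation": [-220,0,-150],"twist": [0,0,0],"claw": -1},{"translation": [-220,0,-150],"twist": [0,0,0],"claw": -1}]'

```text
time: 22.32
ee_pos: [0.5413, -0.305, 0.2301]
eef_rot: [2.032, 2.393, 0.0]
ft_force: [-0.4, -0.1, -1.5]
gripper_width: -0.003
grasp_force: 0.0
```

Run:
```python
from h import *
p,T=snap('top','t7');s_,S=snap('scene','s7');d=np.array([-.166,.986])
for n,D in(('top',T),('scene',S)):
    X=cloud(n,D);q=X[:,:2]-[.4905,.0018];s=q@d*1e3;l=q@[d[1],-d[0]]*1e3
    m=(X[:,2]>.066)&(X[:,2]<.105)&(abs(l)<22)&(s>-110)&(s<235);h=m&(s<-3)&(abs(l)>8)&(X[:,2]<.09)
    r=m&(X[:,2]>.0915)&(abs(s)<14);w,V=np.linalg.eigh(np.cov(X[r,:2].T))
    print(n,'s range',s[m].min().round(1),s[m].max().round(1),'handle front',np.sort(s[h])[-4:].round(1),'ring',s[r].min().round(1),s[r].max().round(1),np.degrees(np.arctan2(V[1,1],V[0,1])).round(1)%180)
a=cv2.resize(p[195:240,260:370],None,fx=7,fy=6,interpolation=cv2.INTER_CUBIC)
b=cv2.resize(s_[165:220,290:410],None,fx=5.5,fy=5.5,interpolation=cv2.INTER_CUBIC)
o=np.zeros((580,800,3),np.uint8);o[:270,:770]=a;o[275:577,:660]=b[:302]
cv2.imwrite('pics/c8.png',o);ss()
```

```text
top s range -76.7 218.4 handle front [-7.6 -7.3 -4.4 -3.5] ring -4.9 5.2 15.699999999999989
scene s range -77.6 217.3 handle front [-7.2 -7.1 -6.8 -3.2] ring -5.9 3.9 2.1999999999999886
s -307.83 z 228.0 lat -0.8 Fax 1.24 F [-0.7  1.1 -0.2] t 22.4167
```

View pics/c8.png

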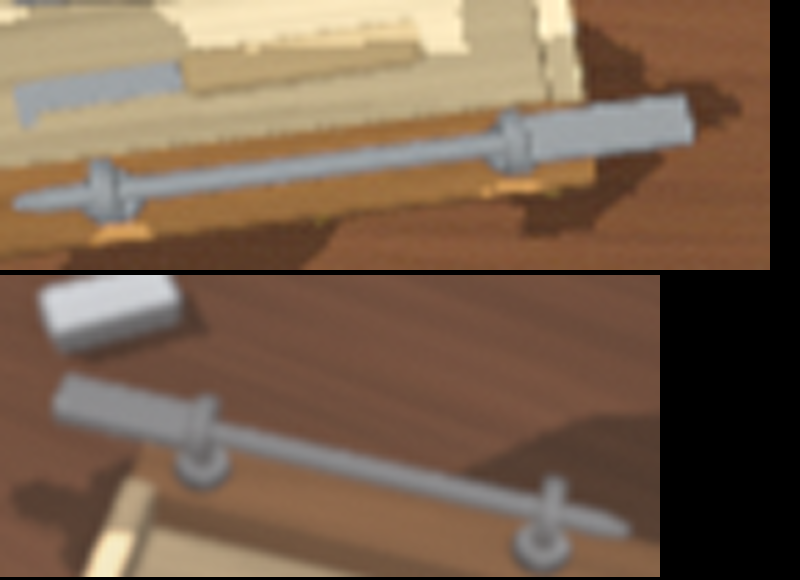

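The handle's shoulder at (527,135) now meets the loose eye. Its end is at -77 mm as required, both eyes are threaded, and the arm is clear. I'm handing in.

```bash
python3 -c "
from bench import bot
print(bot.finish_job())"
```

```text
the job is handed in; nothing more can be done
None
```

The job is handed in at about 22 s: the loose eye was turned clockwise past its washer's nip to the next line-up, and the rod lies through both eyes with its handle against the loose eye, after a second gentle push to close a 5 mm gap left on release.

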